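# Cover the pot and hold its keeper clamped at the mark

### The job

Set the loose cover onto the open metal pot so that it sits seated and level, and let go of it. Then push the sprung sliding leg by its upright lug until its pointer stands at the line of the mark clip, its fork straddling the cover's knob, and with the leg held there squeeze the cam lever fully closed against the lug; do not close the lever before the leg is at the mark. Finish still holding the leg at the mark and the lever closed, with the cover still seated and the other things on the bench left where they are.

Things in the scene. Friction and masses are not known exactly. Their poses are not given: they have to be found in the camera images.
- cover_knob (a point): Loose aluminium cover: disc 96 mm wide, 6 thick; boss 74 wide, 8 deep below; upright steel knob 23 wide, 42 tall on top. Starts flat on the bench at the robot's right. Point: on the knob's axis, 38 mm above the boss's underside, 24 above the disc, 18 below the knob's top; z up when level. Seated, it is 30 mm above pot_rim. About 0.12 kg.
- pot_rim (a point): Centre of the mouth of the fixed open aluminium pot, at rim height, 66 mm above the bench. Pot 90 mm wide outside, 82 inside (the cover's boss has 4 mm play all round), on a wooden board 130 x 372 mm. This point's y axis is the leg's slide direction, towards the pot; it is the robot's left turned by up to 0.2 rad. z up.
- lug_face (a point): Middle of the outer face (away from the pot) of the leg's upright steel lug: 24 mm wide, 12 thick along the slide, 84 to 134 mm above the bench; point at 113 mm. Fixed to the leg: push it towards the pot (+y here). Bar and channel below reach 87 mm, the pointer 57 mm behind reaches 91 mm. z up.
- lever_face (a point): Middle of the outer face (towards the pot) of the black cam lever, an upright block 24 mm wide, 12 thick, 88 to 134 mm above the bench; point at 113 mm. It rides on the leg on the pot side of the lug and slides towards the lug (-y here) to close. Lug face to lever face: 54 mm open, 42 closed. So both fit between the fingers.
- cam_lever (a joint): Closing travel of the cam lever on the leg, m: 0 open, 0.012 fully closed against its stop. A spring pushes it open, 4 N at open and 7 N at closed, so that it opens again if let go.
- leg (a joint): Travel of the sliding leg to the pot, m: 0 drawn back (start), 0.12 stop. A spring draws it back with 3 to 5 N if let go. Its flat fork (76 to 84 mm above the bench, 34 mm between tines, 62 over all) ends 58 mm short of the pot's centre at 0; at the mark it straddles the knob 4 mm above the seated cover's disc. An unseated cover blocks it.
- pointer (a point): Tip of the thin dark pointer that sticks out of the leg over the channel on the robot's side, 57 mm behind the lug face; moves with the leg.
- mark (a point): Dark line on the small aluminium mark clip on the robot's side of the channel; its place along the channel varies between starts. Its y axis is the slide direction: the pointer starts 75 to 105 mm behind it, and the leg is at the mark when the pointer is level with it along this y. Fixed.
- jar_screws: Bystander: glass jar of screws, 66 mm across, 96 mm tall, origin under its centre. Leave alone.
- nail_box: Bystander: small nail carton 61 x 110 x 44 mm, origin under its centre. Leave alone.
- tape_measure: Bystander: tape measure 34 x 73 x 68 mm, origin under its centre. Leave alone.
- pliers: Bystander: pliers 56 x 178 x 14 mm lying flat, origin under the centre. Leave alone.
- spray_can: Bystander: aerosol can 65 mm across, 208 mm tall, origin under its centre. Leave alone.
- wood_block: Bystander: wooden block 64 x 150 x 38 mm, origin under its centre. Leave alone.

How it is judged:
On the way, in this order (a step that is already met when the one before it is completed fails the run):
1. the cover sits seated and level on the pot, let go (horizontal distance between cover_knob and pot_rim below 0.007 m and z of cover_knob in the frame of pot_rim between 0.027 and 0.033 m and angle between cover_knob's own z axis and vertical below 0.05 rad and contact force between the fingers and cover below 0.1 N), for 0.3 s.
2. the leg is held by its lug at the mark with the cam lever still open (y of pointer in the frame of mark between -0.006 and 0.006 m and value of joint cam_lever below 0.006 m and contact force between the fingers and leg_c7 above 1 N), for 0.2 s.
At the end, for the whole second after the job is handed in: Fingers press lug and cam lever by over 3 N each; lever closed over 10 of its 12 mm; pointer within 5 mm of the mark line; cover untouched by the fingers, within 7 mm of the pot centre, within 3 mm of its seated height, level within 0.05 rad (all of step 1 and y of pointer in the frame of mark between -0.005 and 0.005 m and value of joint cam_lever above 0.01 m and contact force between the fingers and leg_c7 above 3 N and contact force between the fingers and cam_lever above 3 N); the arm keeps its last pose, push and grip.
It fails at once if the cam lever closed (over 8 mm) while the leg is more than 10 mm from the mark (value of joint cam_lever above 0.008 m and (y of pointer in the frame of mark below -0.01 m or y of pointer in the frame of mark above 0.01 m)).
It fails at once if a bystander moved more than 30 mm (distance of any of jar_screws, nail_box, tape_measure, pliers, spray_can, wood_block from where it was at the start of the episode above 0.03 m).
It also fails if it takes over 58 s, if anything falls off the work surface, if the arm or the gripper's body presses on something with over 40 N, if the wrist force passes 120 N, or if a joint passes its speed limit or range.

### The arm

A 6-joint arm with a two-finger parallel gripper is mounted at the origin on a cart in front of the work surface, level with it; the furniture and walls round the work are solid. World frame = base frame: x ahead of the robot, y to its left, z up, the work surface at z = 0. Lengths are in m, angles in rad, forces in N, time in s.
With the tool pointing down it reaches from about 0.275 to 0.725 m from the base axis. Payload 5.6 kg.
Tool frame: the origin (TCP) lies at the very end of the fingers, on their centre line; the grasp point (between the pads) lies 19 mm behind it; z points along the fingers, y is the line along which they close (so a half turn about z gives the same grasp; the last joint's range is limited). The gripper opens to 85 mm and grips with 20 to 120 N. Pads are 22 mm wide; open, the fingers measure 114 mm over their backs; the gripper's body (76 mm by 85 mm) begins 54 mm behind the grasp point. The pads swing forward as they close: fully open they stand 13 mm farther back than shut.
Start: joints at [1.391, 0.255, 0.108, 0, -1.424, -0.285], TCP at [0.247, 0.492, 0.231] pointing down, gripper open.
Joint ranges: [-2.95, 2.95], [-1.21, 1.97], [-1.09, 1.5], [-2.87, 1.71], [-2.94, -0.07], [-3.05, 3.05]. Speed limits (rad/s): [2.57, 2.57, 3.14, 3.14, 3.14, 3.14].

### API

Orientations are given as a unit quaternion [x, y, z, w].
In Python, from station import sense, grab_frame, camera_info, hand_in gives the robot as it stands. The module is installed in compiled form; this text tells all that it offers.
- The arm moves only by the tool carry_out, never from a script. Its argument "rows" is a list of rows, each a list of 5 numbers: the shift along the tool's x, y, z as a fraction of full scale, then the turn about the tool's z as a fraction of full scale, then the closure, from -1 (fully open) to 1 (shut). A call has 1 to 10 rows; each row is the pose to reach, as a shift and turn from the pose commanded when the call began, along the tool's axes at that moment; what a row does not reach only later rows make up. Full scale, the value 1, is 0.2 m for a shift and pi/4 rad for a turn. A row lasts 1/12 s, in which the tool goes at most 41.7 mm and 7.16 degrees, less where a joint would pass 70% of its speed; a pose out of reach is approached as far as the arm can. A call with a number of a shift or a turn outside -1 to 1 is refused whole. A call with a gripper value outside its range is refused whole. The fingers move at their own pace and stop on an object; "squeeze" is the grip in N (left out, the last holds). Time passes only in rows, so rows that repeat a pose let the fingers close. It gives the time, the measured TCP pose, the force, the opening and the grip force at its end, in the units of the state.
- sense(): the state, without advancing time (a new reading comes with each control period).
- grab_frame(name): name is "scene" or "top" or "wrist"; returns the picture (400x640x3 uint8, blue, green, red); there is no depth.
- camera_info(name): a dict with "camera_matrix" (3x3 intrinsics, pixels), "extrinsics" (4x4, takes a point from camera to world coordinates); the wrist camera has in their place "T_tool_cam" (4x4, takes a point from camera to tool coordinates, whose origin is the TCP and whose axes are the flange's). Camera axes: x right, y up, looking along -z (the intrinsics and any distortion apply to the point x, -y, -z); pixel columns grow to the right and rows downward; lengths in m; the calibration is good to about 2 mm. A picture is of the moment at which its call begins: read the wrist's pose just before it. camera_info takes no time and is no camera call.
- hand_in(): hands the job in; it is judged then, once.
The state is a dict: "time": time; "joint_positions": joint angles; "joint_velocities": joint speeds; "effort": joint torques, N m; "tcp_pos": TCP position; "orientation": TCP orientation; "ft_force": force on the tool from outside, world axes, zero at the start; "ft_torque": the same for the moment, N m; "grip_width": finger opening in m; "grip_force": force on a finger pad.
Only numpy, scipy, OpenCV 4.12 (cv2) and the standard library are available. Lean on these libraries where they do the work, as an engineer would, in place of code of your own. Each camera call takes 0.05 s, during which the arm holds its last target. There are 200 camera calls.

## Working session

There is one attempt and no reset: what is moved stays moved. The work goes in short steps, Python scripts to look and compute and a tool call to move; the robot and the scene stay as the last step left them, time stands still between calls to the robot, and variables do not carry over. Pictures are saved under pics/ and viewed, at most 10 in all, crops included, and the job is handed in when it is done.

Besides the shell and the picture viewer there is one more tool, called as name(argument=value, ...), one argument or row to a line, values as JSON. carry_out: Moves the arm, as the interface text tells. Shift numbers are shares of 0.2 m and turn numbers shares of pi/4 rad, none past 1 either way. Its arguments: {"type":"object","properties":{"rows":{"type":"array"},"squeeze":{"type":"number"}},"required":["rows"]}

```bash
mkdir -p pics; cat > h.py <<'E'
import numpy as np, cv2
from station import *
from scipy.spatial.transform import Rotation as R
def cam(n,s=None):
    c=camera_info(n);K=np.array(c["camera_matrix"])
    if n=="wrist":
        s=s or sense();T=np.eye(4);T[:3,:3]=R.from_quat(s["orientation"]).as_matrix();T[:3,3]=s["tcp_pos"]
        return K,T@np.array(c["T_tool_cam"])
    return K,np.array(c["extrinsics"])
def ray(n,uv,z,s=None):
    K,T=cam(n,s);d=np.linalg.inv(K)@[uv[0],uv[1],1];d=T[:3,:3]@(d*[1,-1,-1]);o=T[:3,3]
    return o+d*(z-o[2])/d[2]
def proj(n,p,s=None):
    K,T=cam(n,s);q=(np.linalg.inv(T)@[*p,1])[:3]*[1,-1,-1];q=K@q;return q[:2]/q[2]
E
python3 - <<'E'
from h import *
for n in("top","scene"):
    cv2.imwrite(f"pics/{n}0.png",grab_frame(n));c=camera_info(n);print({k:np.round(v,3).tolist() if not isinstance(v,str) else v for k,v in c.items()})
print(camera_info("wrist"));print(sense())
E
```

```text
{'camera_matrix': [[455.359, 0.0, 316.468], [0.0, 455.359, 196.767], [0.0, 0.0, 1.0]], 'extrinsics': [[0.345, 0.886, -0.311, 0.116], [-0.939, 0.325, -0.115, -0.285], [-0.0, 0.332, 0.943, 1.456], [0.0, 0.0, 0.0, 1.0]]}
{'camera_matrix': [[378.65, 0.0, 317.578], [0.0, 378.65, 206.679], [0.0, 0.0, 1.0]], 'extrinsics': [[0.443, 0.602, -0.664, -0.211], [-0.897, 0.288, -0.337, -0.517], [-0.011, 0.744, 0.668, 0.885], [0.0, 0.0, 0.0, 1.0]]}
{'camera_matrix': array([[293.7639785 ,   0.        , 324.02371566],
       [  0.        , 293.7639785 , 199.56760144],
       [  0.        ,   0.        ,   1.        ]]), 'T_tool_cam': array([[ 4.95186941e-04,  9.56567902e-01,  2.91509184e-01,
         7.46691769e-02],
       [ 9.99999784e-01, -5.99492739e-04,  2.68494719e-04,
         7.80235383e-04],
       [ 4.31591069e-04,  2.91508988e-01, -9.56567992e-01,
        -1.43186711e-01],
       [ 0.00000000e+00,  0.00000000e+00,  0.00000000e+00,
         1.00000000e+00]])}
{'time': 0.1, 'joint_positions': array([ 1.39056769e+00,  2.55684408e-01,  1.07167182e-01, -4.28415862e-04,
       -1.42390852e+00, -2.84586608e-01]), 'joint_velocities': array([-0.00013202, -0.00344069,  0.00302767,  0.00063012, -0.00281002,
        0.00227913]), 'effort': array([-2.74321988e-03, -3.87603951e+01,  2.38473469e+01,  5.37792295e+00,
       -3.79964156e-03, -1.34290627e-06]), 'tcp_pos': array([0.24630079, 0.49128396, 0.23050025]), 'orientation': array([ 9.73107084e-01, -2.30351675e-01, -1.69095721e-04,  8.24652545e-04]), 'ft_force': array([ 0.1273742 ,  0.15835965, -1.19849739]), 'ft_torque': array([-0.00279338,  0.018968  , -0.01228517]), 'grip_force': 0.0, 'grip_width': 0.0851656701027978}
```

View pics/top0.png

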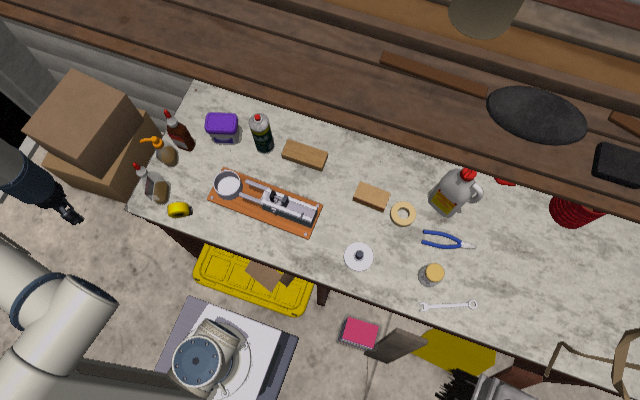

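View pics/scene0.png

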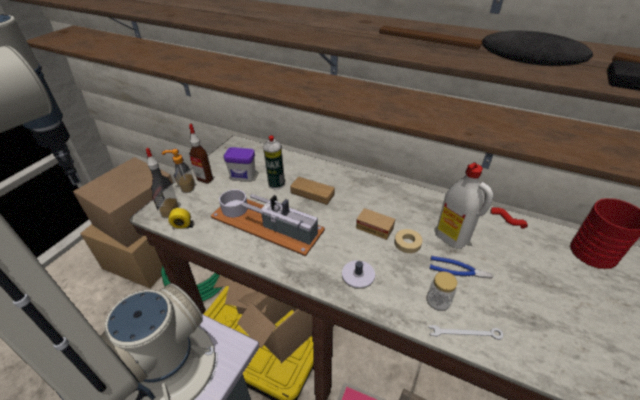

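The top view shows the pot at (228,184), leg and channel at (250–318, 185–215), and the cover at (358,256). The jar of screws is at (432,273), well clear. Next I'll measure coarse positions and zoom in.

```bash
python3 - <<'E'
from h import *
t=cv2.imread("pics/top0.png");s=cv2.imread("pics/scene0.png")
a=cv2.resize(t[160:240,200:330],None,fx=6,fy=6,interpolation=cv2.INTER_CUBIC)
cv2.imwrite("pics/c1.png",a)
print("pot",ray("top",(228,181),.066),"knobtop",ray("top",(359.5,255),.048),"disc",ray("top",(358,257),.006+.008))
print("scene knobtop",ray("scene",(359,264),.056),"disc",ray("scene",(359,274),.014))
E
```

```text
pot [0.52657006 0.17535066 0.066     ] knobtop [ 0.44565956 -0.3070423   0.048     ] disc [ 0.44577959 -0.30511247  0.014     ]
scene knobtop [ 0.44762896 -0.31030307  0.056     ] disc [ 0.44674341 -0.31342461  0.014     ]
```

View pics/c1.png

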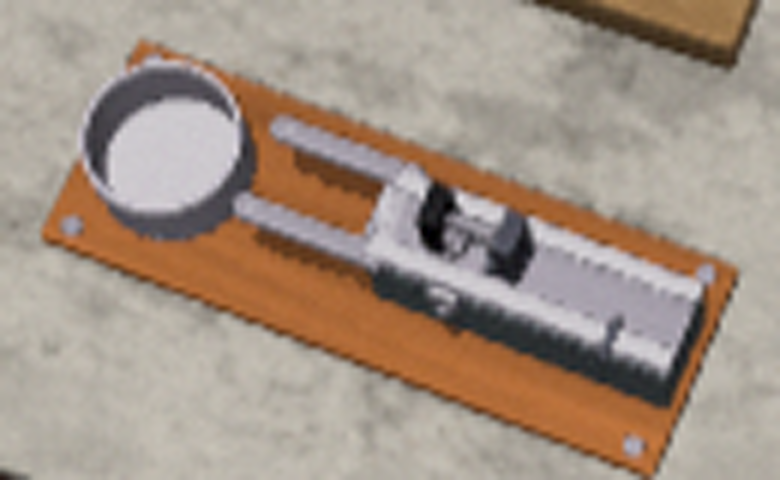

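The crop shows the pot rim spanning (80–243, 58–215), centred near (161,137). The lever is at (437,215), the lug at (515,245), the pointer at (613,335) and the mark clip at (445,300).

```bash
cat >> h.py <<'E'
def plan(p,yaw=None):
    s=sense();M=R.from_quat(s["orientation"]).as_matrix()
    d=M.T@(np.array(p)-s["tcp_pos"]);y0=np.arctan2(M[1,0],M[0,0])
    print("shift",np.round(d/.2,3),"yaw",round(y0,4),"turn",None if yaw is None else round((y0-yaw)/(np.pi/4),3))
E
python3 - <<'E'
from h import *
c=lambda u,v,z:ray("top",(200+(u+.5)/6-.5,160+(v+.5)/6-.5),z)
pot=c(161,137,.066);print("pot",pot)
for a,b in (((650,475),(45,238)),((738,268),(145,42))):
    d=c(*a,.012)-c(*b,.012);print("len",np.linalg.norm(d),"ang of slide from +y",np.arctan2(d[0],-d[1]))
p,m=c(608,350,.09),c(445,300,.085);print("pointer",p,"mark",m,"lug",c(515,245,.134),"lever",c(437,205,.134))
plan([.446,-.309,.2],0)
E
```

```text
pot [0.52022261 0.17820048 0.066     ]
len 0.3656271505996272 ang of slide from +y -0.029789770331957902
len 0.3662080162663873 ang of slide from +y -0.030846194514839758
pointer [ 0.48445798 -0.09712465  0.09      ] mark [ 0.48190436 -0.00603849  0.085     ] lug [ 0.50858537 -0.03858146  0.134     ] lever [0.51501058 0.00704124 0.134     ]
shift [2.686 3.129 0.158] yaw -0.4649 turn -0.592
```

carry_out(
  rows=[
    [0.67,0.78,0,0,-1],
    [0.67,0.78,0,0,-1],
    [0.67,0.78,0,0,-1],
    [0.67,0.78,0,0,-1],
    [0.67,0.78,0,0,-1],
    [0.67,0.78,0,0,-1],
  ],
)

```text
time: 0.6
tcp_pos: [0.2967, 0.287, 0.2317]
orientation: [0.973, -0.232, 0.0, 0.0]
ft_force: [-0.1, -0.7, -0.6]
grip_width: 0.0853
grip_force: 0.0
```

carry_out(
  rows=[
    [0.67,0.78,0,0,-1],
    [0.67,0.78,0,0,-1],
    [0.67,0.78,0,0,-1],
    [0.67,0.78,0,0,-1],
    [0.67,0.78,0,0,-1],
    [0.67,0.78,0,0,-1],
  ],
)

```text
time: 1.1
tcp_pos: [0.3465, 0.0873, 0.2313]
orientation: [0.972, -0.234, 0.0, 0.001]
ft_force: [-0.6, 0.5, -0.3]
grip_width: 0.0856
grip_force: 0.0
```

carry_out(
  rows=[
    [0.67,0.78,0,0,-1],
    [0.67,0.78,0,0,-1],
    [0.67,0.78,0,0,-1],
    [0.67,0.78,0,0,-1],
    [0.67,0.78,0,0,-1],
    [0.67,0.78,0,0,-1],
  ],
)

```text
time: 1.6
tcp_pos: [0.3962, -0.1124, 0.2306]
orientation: [0.972, -0.234, -0.001, 0.001]
ft_force: [0.3, 0.6, -0.8]
grip_width: 0.0853
grip_force: 0.0
```

carry_out(
  rows=[
    [0.65,0.75,0.1,-0.55,-1],
    [0.65,0.75,0.1,-0.55,-1],
    [0.65,0.75,0.1,-0.55,-1],
    [0.65,0.75,0.1,-0.55,-1],
    [0.65,0.75,0.1,-0.55,-1],
    [0.65,0.75,0.1,-0.55,-1],
    [0.65,0.75,0.1,-0.55,-1],
  ],
)

```text
time: 2.18
tcp_pos: [0.4449, -0.3021, 0.209]
orientation: [1.0, -0.018, -0.002, -0.0]
ft_force: [0.3, 0.5, -0.3]
grip_width: 0.0857
grip_force: 0.0
```

```bash
python3 - <<'E'
from h import *
s=sense();print(s["time"],s["tcp_pos"],s["orientation"]);f=grab_frame("wrist");cv2.imwrite("pics/w1.png",f)
print(proj("wrist",[.446,-.309,.056],s));plan([.446,-.309,.2],-.03)
E
```

```text
2.1833 [ 0.44487011 -0.3021084   0.20896918] [ 9.99830632e-01 -1.83059855e-02 -1.85646768e-03 -3.90130008e-04]
[329.9815248  183.10497082]
shift [0.008 0.042 0.048] yaw -0.0359 turn -0.008
```

View pics/w1.png

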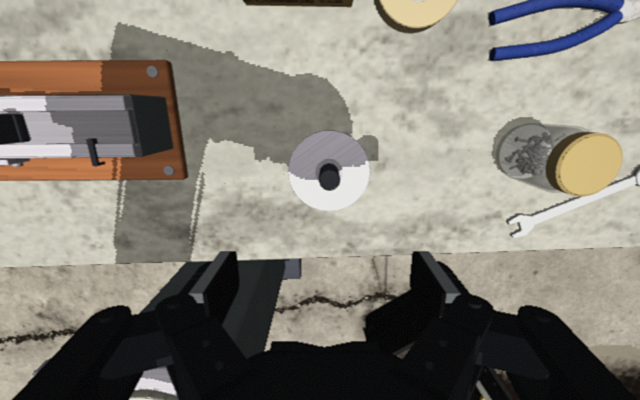

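The disc centre shows at about (329,171) and the knob top near (329,177). Measuring from these.

```bash
python3 - <<'E'
from h import *
f=cv2.imread("pics/w1.png");s=sense()
# knob: dark blob within disc
g=f.max(2)[125:215,285:375];m=(g<60).astype(np.uint8);n,l,st,c=cv2.connectedComponentsWithStats(m)
for i in range(1,n): 
    if st[i,4]>40: print(st[i]+[285,125,0,0,0],c[i]+[285,125])
e=ray("wrist",(329.5,171),.014,s);print("disc",e, "dia",ray("wrist",(289,171),.014,s)[1]-ray("wrist",(370,171),.014,s)[1])
k=ray("wrist",(329,174),.056,s);print("knobtop",k)
print(proj("wrist",[*e[:2],.014],s),proj("wrist",[*e[:2],.056],s))
E
```

```text
[319 163  20  27 415] [328.6626506  176.10361446]
disc [ 0.4499953  -0.30767074  0.014     ] dia 0.09476475167397708
knobtop [ 0.45549044 -0.30661856  0.056     ]
[329.5 171. ] [330.17891799 179.17667809]
```

```bash
python3 - <<'E'
from h import *
plan([.450,-.3075,.026],-.03)
E
```

```text
shift [0.03  0.035 0.918] yaw -0.0359 turn -0.008
```

carry_out(
  rows=[
    [0.03,0.035,0.2,0,-1],
    [0.03,0.035,0.4,0,-1],
    [0.03,0.035,0.6,0,-1],
    [0.03,0.035,0.75,0,-1],
    [0.03,0.035,0.85,0,-1],
    [0.03,0.035,0.915,0,-1],
    [0.03,0.035,0.915,0,0],
    [0.03,0.035,0.915,0,0.5],
    [0.03,0.035,0.915,0,0.8],
    [0.03,0.035,0.915,0,1],
  ],
  squeeze=30,
)

```text
time: 3.07
tcp_pos: [0.4519, -0.3065, 0.0299]
orientation: [1.0, -0.016, 0.001, 0.001]
ft_force: [-0.5, 0.0, 1.1]
grip_width: 0.0388
grip_force: 0.0
```

carry_out(
  rows=[
    [0,0,0,0,1],
    [0,0,0,0,1],
    [0,0,0,0,1],
    [0,0,0,0,1],
    [0,0,0,0,1],
    [0,0,0,0,1],
  ],
)

```text
time: 3.57
tcp_pos: [0.4517, -0.3067, 0.0296]
orientation: [1.0, -0.016, 0.001, 0.0]
ft_force: [-0.2, 1.4, 6.1]
grip_width: 0.0221
grip_force: 29.4
```

carry_out(
  rows=[
    [0,0,-0.1,0,1],
    [0,0,-0.3,0,1],
    [0,0,-0.5,0,1],
    [0,0,-0.7,0,1],
    [0,0,-0.9,0,1],
    [0,-0.2,-0.95,0,1],
    [0,-0.4,-0.95,0,1],
    [0,-0.6,-0.95,0,1],
    [0,-0.7,-0.95,0,1],
    [0,-0.7,-0.95,0,1],
  ],
)

```text
time: 4.4
tcp_pos: [0.4552, -0.1631, 0.2185]
orientation: [1.0, -0.015, 0.0, -0.001]
ft_force: [-0.2, -0.5, -0.7]
grip_width: 0.0218
grip_force: 30.1
```

carry_out(
  rows=[
    [0,-0.2,0,0,1],
    [0,-0.4,0,0,1],
    [0,-0.5,0,0,1],
    [0,-0.6,0,0,1],
    [0,-0.65,0,0,1],
    [0,-0.65,0,0,1],
    [0,-0.65,0,0,1],
    [0,-0.65,0,0,1],
  ],
)

```text
time: 5.07
tcp_pos: [0.4596, -0.0373, 0.2182]
orientation: [1.0, -0.017, -0.0, 0.0]
ft_force: [-0.3, -0.7, -1.6]
grip_width: 0.0218
grip_force: 30.2
```

```bash
python3 - <<'E'
from h import *
s=sense();print(s["time"],s["tcp_pos"],s["orientation"],s["joint_velocities"].max());f=grab_frame("wrist");cv2.imwrite("pics/w2.png",f)
import pickle;pickle.dump(s,open("s2.pkl","wb"))
print(proj("wrist",[.52,.178,.066],s))
E
```

```text
5.0667 [ 0.45958616 -0.0373365   0.21818438] [ 9.99860117e-01 -1.67237622e-02 -1.94431768e-04  1.56089401e-04] 0.001157359285292538
[102.07085486 132.41079029]
```

View pics/w2.png

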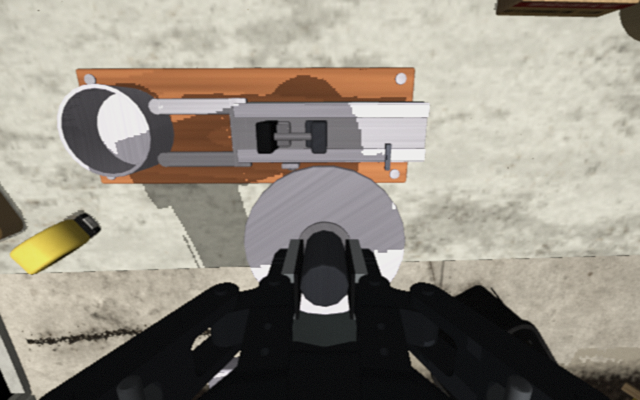

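The wrist view shows the pot rim around (105,130), lever (267,137), lug (318,137), pointer (388,155) and mark clip (~290,165). I'll zoom in for the pixel readings.

```bash
python3 - <<'E'
from h import *
f=cv2.imread("pics/w2.png")
a=cv2.resize(f[75:185,50:180],None,fx=4,fy=4,interpolation=cv2.INTER_CUBIC)
b=cv2.resize(f[85:185,225:425],None,fx=4,fy=4,interpolation=cv2.INTER_CUBIC)
o=np.zeros((600,800,3),np.uint8);o[:400]=b[:400,:800];cv2.imwrite("pics/c2.png",o[:400])
a=cv2.resize(f[75:185,50:180],None,fx=5,fy=5,interpolation=cv2.INTER_CUBIC);cv2.imwrite("pics/c3.png",a)
E
```

```text
(no output)
```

View pics/c2.png

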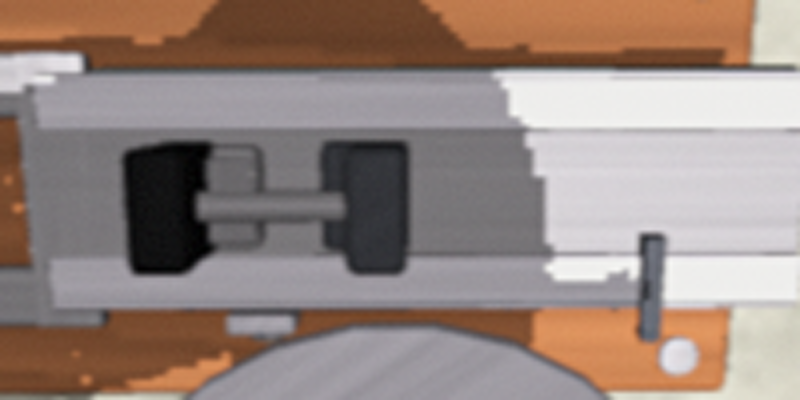

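View pics/c3.png

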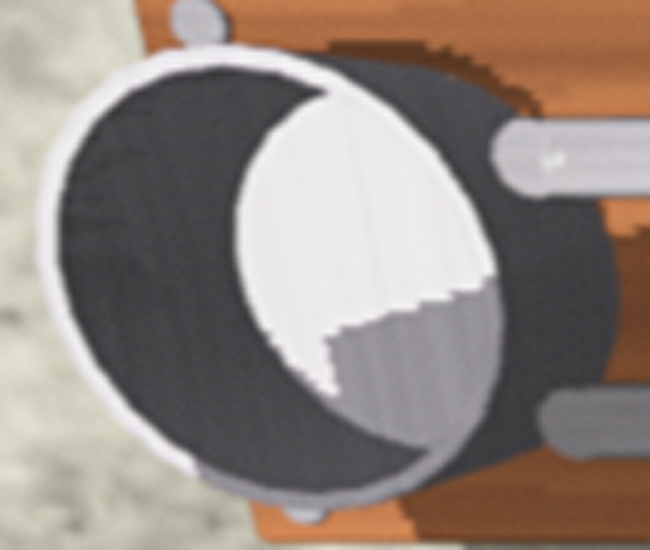

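c2 shows the lug top at columns 348–407, the lever at 125–210, the pointer at column 651 and the clip at 228–296 (its line is not resolved). c3 shows the pot's inner rim through points such as (60,240), (215,68), (503,320) and (330,492).

```bash
python3 - <<'E'
from h import *
import pickle;s=pickle.load(open("s2.pkl","rb"))
def fit(P,o):
    X=np.array([ray("wrist",(50+(u+.5)/5-.5,75+(v+.5)/5-.5),.066,s)[:2] for u,v in P])
    q=np.linalg.lstsq(np.c_[2*X,np.ones(len(X))],(X**2).sum(1),rcond=None)[0]
    r=np.sqrt(q[2]+q[:2]@q[:2]);print(o,q[:2],r,np.round((np.linalg.norm(X-q[:2],axis=1)-r)*1e3,1))
fit([(60,240),(215,68),(330,92),(460,195),(503,320),(430,450),(330,492),(200,455),(100,345)],"inner")
fit([(37,235),(100,95),(215,43),(310,508),(195,475),(85,370)],"outer")
c=lambda u,v,z:ray("wrist",(225+(u+.5)/4-.5,85+(v+.5)/4-.5),z,s)
print("pointer",c(651,338,.09),"mark",c(262,324,.08),"lugouter",c(407,207,.134),"lever outer",c(132,207,.134))
E
```

```text
inner [0.52025861 0.17382515] 0.041000100440333594 [ 1.4 -0.5 -1.3  0.7  1.6 -1.5 -0.   0.1 -0.6]
outer [0.52022895 0.17570388] 0.04438105761356878 [ 0.6 -0.8  0.4 -0.1  0.1 -0.2]
pointer [ 0.47899721 -0.09814066  0.09      ] mark [ 0.48351395 -0.00614917  0.08      ] lugouter [ 0.51467024 -0.04174986  0.134     ] lever outer [0.51639129 0.01041911 0.134     ]
```

```bash
python3 - <<'E'
from h import *
import pickle;s=pickle.load(open("s2.pkl","rb"))
f=cv2.imread("pics/w2.png")
z=s["tcp_pos"][2]-.0156
t=ray("wrist",(325,166.8),z,s);l=ray("wrist",(245,243),z,s);r=ray("wrist",(405,243),z,s)
print(t-[.048,0,0]-s["tcp_pos"],l-s["tcp_pos"],r-s["tcp_pos"],(l+r)/2-s["tcp_pos"])
plan([.5203,.175,.2182],-.03)
E
```

```text
[-0.00339043 -0.00279503 -0.0156    ] [ 0.00061092  0.04596924 -0.0156    ] [-0.00252169 -0.04865214 -0.0156    ] [-0.00095539 -0.00134145 -0.0156    ]
shift [ 0.267 -1.072 -0.   ] yaw -0.0339 turn -0.005
```

carry_out(
  rows=[
    [0.1,-0.2,0,0,1],
    [0.2,-0.4,0,0,1],
    [0.27,-0.6,0,0,1],
    [0.27,-0.8,0,0,1],
    [0.27,-0.9,0,0,1],
    [0.27,-1,0,0,1],
    [0.27,-1,0,0,1],
    [0.27,-1,0,0,1],
    [0.27,-1,0,0,1],
  ],
)

```text
time: 5.87
tcp_pos: [0.5204, 0.1605, 0.2181]
orientation: [1.0, -0.017, -0.0, 0.0]
ft_force: [-1.2, 0.3, -2.2]
grip_width: 0.0223
grip_force: 30.3
```

```bash
python3 - <<'E'
from h import *
plan([.5222,.1755,.1],-.03)
E
```

```text
shift [ 0.007 -0.076  0.591] yaw -0.0337 turn -0.005
```

carry_out(
  rows=[
    [0.007,-0.04,0,0,1],
    [0.007,-0.076,0.15,0,1],
    [0.007,-0.076,0.3,0,1],
    [0.007,-0.076,0.45,0,1],
    [0.007,-0.076,0.55,0,1],
    [0.007,-0.076,0.59,0,1],
    [0.007,-0.076,0.59,0,1],
    [0.007,-0.076,0.59,0,1],
  ],
)

```text
time: 6.53
tcp_pos: [0.523, 0.1765, 0.1014]
orientation: [1.0, -0.017, 0.001, -0.0]
ft_force: [0.2, -0.3, -0.1]
grip_width: 0.0223
grip_force: 30.4
```

```bash
python3 - <<'E'
from h import *
s=sense();cv2.imwrite("pics/w3.png",cv2.resize(grab_frame("wrist")[120:320,160:480],None,fx=2.5,fy=2.5))
plan([.5222,.1755,.087],-.03);print(s["tcp_pos"])
E
```

```text
shift [-0.006  0.007  0.075] yaw -0.033 turn -0.004
[0.52296255 0.17650239 0.1013528 ]
```

View pics/w3.png

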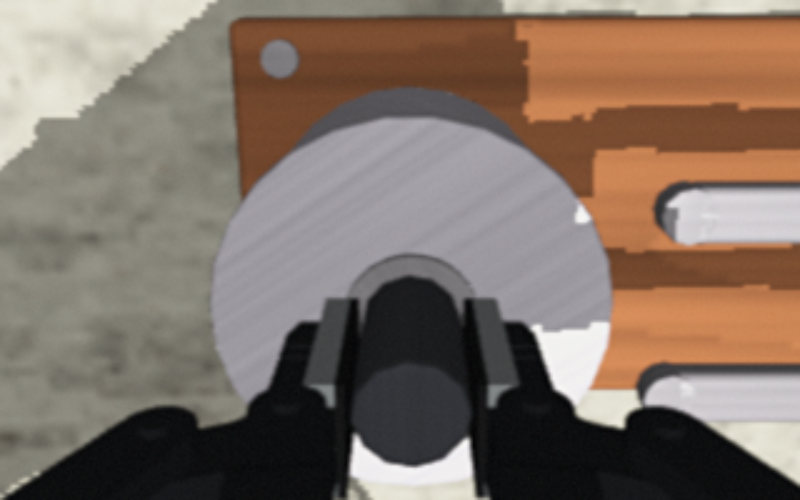

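The cover is centred over the pot: the disc centre column (≈411) matches the pot's centre behind it. Lowering it now.

carry_out(
  rows=[
    [-0.004,0.005,0.02,0,1],
    [-0.004,0.005,0.04,0,1],
    [-0.004,0.005,0.055,0,1],
    [-0.004,0.005,0.065,0,1],
    [-0.004,0.005,0.075,0,1],
    [-0.004,0.005,0.075,0,1],
    [-0.004,0.005,0.075,0,1],
  ],
)

```text
time: 7.17
tcp_pos: [0.5212, 0.1757, 0.0876]
orientation: [1.0, -0.016, 0.001, -0.0]
ft_force: [-8.3, 0.4, 13.4]
grip_width: 0.0216
grip_force: 31.8
```

carry_out(
  rows=[
    [0,0,0,0,0.4],
    [0,0,0,0,0],
    [0,0,0,0,0],
    [0,0,0,0,0],
    [0,0,-0.05,0,0],
    [0,0,-0.15,0,0],
    [0,0,-0.3,0,0],
    [0,0,-0.5,0,0],
    [0,0,-0.65,0,0],
    [0,0,-0.65,0,0],
  ],
)

```text
time: 8.0
tcp_pos: [0.5247, 0.1765, 0.2237]
orientation: [1.0, -0.016, 0.006, -0.002]
ft_force: [1.1, 0.1, 1.8]
grip_width: 0.0427
grip_force: 0.0
```

```bash
python3 - <<'E'
from h import *
s=sense();print(s["tcp_pos"],s["grip_width"]);f=grab_frame("wrist");plan([.49,.01,.22],-.03)
cv2.imwrite("pics/w4.png",f)
print(proj("wrist",[.5202,.175,.114],s),proj("wrist",[.5202,.175,.072],s))
g=f.max(2);m=(g<70).astype(np.uint8);m[:90]=0;m[250:]=0
n,l,st,c=cv2.connectedComponentsWithStats(m)
for i in range(1,n):
    if st[i,4]>100: print(st[i],c[i])
E
```

```text
[0.52466555 0.17648541 0.22365482] 0.04270034570805089
shift [-0.139  0.837 -0.004] yaw -0.0327 turn -0.003
[325.56592838 202.86858909] [325.56420813 191.14532334]
[   0   90  168   89 7276] [ 68.0191039  119.21179219]
[117 133  38  51 858] [137.21561772 154.97435897]
[ 438  157  192    9 1294] [526.0942813  160.69551777]
[ 56 179  23  20 192] [ 65.58854167 189.82291667]
[434 178  22  32 564] [444.74822695 192.06205674]
[315 183  22  32 592] [325.52533784 198.76351351]
[ 492  183   92   39 2168] [531.82887454 200.80119926]
[157 228  32  22 312] [175.15384615 238.25961538]
```

View pics/w4.png

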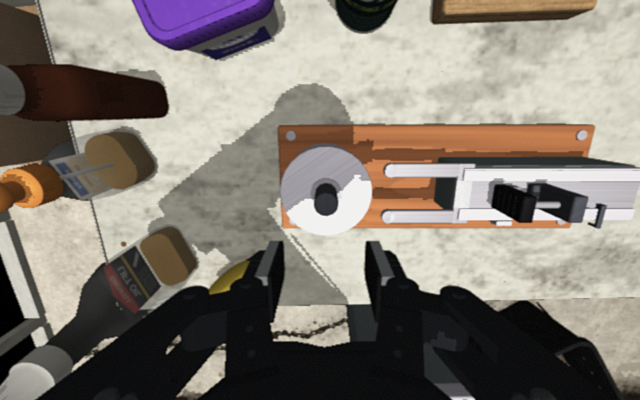

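The cover is seated: disc centre (326,190.5) against a predicted (325.6,191.1), and knob top at row ~204 against 203. Next, a closer look at the clip and pointer.

carry_out(
  rows=[
    [-0.1,0.2,0,0,0],
    [-0.2,0.4,0,0,0],
    [-0.29,0.6,0,0,-0.6],
    [-0.29,0.8,0.1,0,-0.6],
    [-0.29,0.89,0.2,0,-0.6],
    [-0.29,0.89,0.29,0,-0.6],
    [-0.29,0.89,0.29,0,-0.6],
    [-0.29,0.89,0.29,0,-0.6],
    [-0.29,0.89,0.29,0,-0.6],
  ],
)

```text
time: 8.8
tcp_pos: [0.4583, 0.0002, 0.1583]
orientation: [1.0, -0.016, 0.001, 0.0]
ft_force: [0.8, 1.1, 0.3]
grip_width: 0.0684
grip_force: 0.0
```

```bash
python3 - <<'E'
from h import *
import pickle
s=sense();pickle.dump(s,open("s5.pkl","wb"));print(s["tcp_pos"],s["grip_width"]);f=grab_frame("wrist");cv2.imwrite("pics/w5.png",f)
for p in ([.4835,-.0061,.08],[.479,-.098,.09],[.514,-.042,.134]): print(proj("wrist",p,s))
u,v=proj("wrist",[.4835,-.045,.085],s);u=int(u);v=int(v)
print(u,v);a=f[v-50:v+40,max(u-100,0):u+100];cv2.imwrite("pics/c5.png",cv2.resize(a,None,fx=4,fy=4,interpolation=cv2.INTER_CUBIC))
E
```

```text
[4.58256623e-01 1.71563111e-04 1.58329714e-01] 0.06839600586217912
[330.09714704 176.59980689]
[454.82273918 181.63265901]
[394.37917014 142.23800638]
381 176
```

View pics/c5.png

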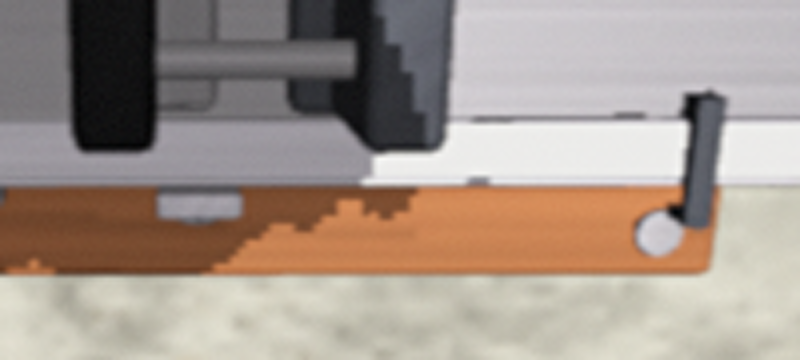

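The clip spans columns 157–243 with the line below its middle at (197,222). The pointer tip is at (698,222).

```bash
python3 - <<'E'
from h import *
import pickle;s=pickle.load(open("s5.pkl","rb"))
c=lambda u,v,z:ray("wrist",(281+(u+.5)/4-.5,126+(v+.5)/4-.5),z,s)
print("mark",c(199,222,.08),c(199,222,.07),"pointer",c(698,220,.091),"lug outer",c(450,60,.134),c(442,145,.134))
plan([.5145,.002,.165],-.03)
E
```

```text
mark [ 0.47992097 -0.00622364  0.08      ] [ 0.47755529 -0.00637226  0.07      ] pointer [ 0.48000754 -0.09769858  0.091     ] lug outer [ 0.51491817 -0.04126148  0.134     ] [ 0.50292129 -0.04055524  0.134     ]
shift [ 0.28  -0.017 -0.032] yaw -0.0316 turn -0.002
```

carry_out(
  rows=[
    [0.1,0.067,-0.04,0,-0.6],
    [0.2,0.067,-0.04,0,-0.6],
    [0.28,0.067,-0.04,0,-0.6],
    [0.28,0.067,-0.04,0,-0.6],
    [0.28,0.067,-0.04,0,-0.6],
    [0.28,0.067,0.05,0,-0.6],
    [0.28,0.067,0.15,0,-0.6],
    [0.28,0.067,0.25,0,-0.6],
    [0.28,0.067,0.3,0,-0.6],
    [0.28,0.067,0.3,0,-0.6],
  ],
)

```text
time: 9.68
tcp_pos: [0.5113, -0.0153, 0.0956]
orientation: [1.0, -0.016, -0.002, 0.0]
ft_force: [-0.6, -0.3, 0.1]
grip_width: 0.0686
grip_force: 0.0
```

```bash
python3 - <<'E'
from h import *
s=sense();print(s["tcp_pos"],s["grip_width"],s["ft_force"]);plan([.514,-.015,.098],-.03);f=grab_frame("wrist");cv2.imwrite("pics/w6.png",f)
E
```

```text
[ 0.51125232 -0.01528372  0.09562795] 0.06856601901960029 [-0.62047555 -0.32637979  0.10797091]
shift [ 0.014 -0.002 -0.012] yaw -0.0323 turn -0.003
```

carry_out(
  rows=[
    [0.01,-0.03,-0.01,0,-0.6],
    [0.012,-0.07,-0.01,0,-0.6],
    [0.012,-0.12,-0.01,0,-0.6],
    [0.012,-0.18,-0.01,0,-0.6],
    [0.012,-0.24,-0.01,0,-0.6],
    [0.012,-0.3,-0.01,0,-0.6],
    [0.012,-0.36,-0.01,0,-0.6],
    [0.012,-0.42,-0.01,0,-0.6],
    [0.012,-0.44,-0.01,0,-0.6],
    [0.012,-0.44,-0.01,0,-0.6],
  ],
)

```text
time: 10.57
tcp_pos: [0.5188, 0.0737, 0.0998]
orientation: [1.0, -0.016, 0.001, -0.0]
ft_force: [1.0, -3.8, 2.2]
grip_width: 0.0682
grip_force: 1.8
```

```bash
python3 - <<'E'
from h import *
import pickle
s=sense();pickle.dump(s,open("s7.pkl","wb"));print(s["tcp_pos"],s["grip_width"],s["ft_force"]);f=grab_frame("wrist");cv2.imwrite("pics/w7.png",f)
for p in ([.480,-.0062,.08],[.480,-.0162,.091],[.5205,.175,.114]): print(proj("wrist",p,s))
# dark pixels rows around pointer
u,v=map(int,proj("wrist",[.480,-.0162,.091],s))
b=f[v-14:v+10,u-30:u+45].astype(int)
for r in b[::3]: print(" ".join("%3d"%x for x in r.max(1)[::3]))
cv2.imwrite("pics/c7.png",cv2.resize(f[v-60:v+40,u-100:u+100],None,fx=4,fy=4,interpolation=cv2.INTER_CUBIC))
E
```

```text
[0.51880659 0.073674   0.09978938] 0.06820053953438064 [ 1.02197152 -3.76494767  2.15024561]
[449.34573716 290.82352979]
[473.38252336 301.08389361]
[117.80588445 269.90999612]
 11  17  71 224 236 233 236 237  68 119  76 119 112 207 223 225 222 221 218 218 214 219 224 226 226
 18  17  15  24 208 252 249 250  74  28  94 116 108 225 221 229 231 229 230 230 227 228 222 223 228
 20  24  26  18   9 160 228 227 201  22 105 116 123 223 219 226 232 240 243 242 237 232 229 230 232
 56  52  22  17  17  29 240 230 231  75 112 111 124 229  98  18  15  12  18  34 117 217 237 236 235
 16  18  20  19  19  13 143 231 240 215 124 116 191 184  11  18  20  16  18  17  16  13  32 171 239
 17  18  17  14  15  18  14  14  22  51 128 169 211 135  16  18  17  18  16  17  16  17  16  11  51
 20  18  17  15  16  20  18  18  13  17  14  17  12  15  16  17  20  19  18  22  24  20  19  20  15
 19  17  17  15  17  18  17  17  16  15  20  18  20  14  15  15  15  19  17  20  25  27  28  18  20
```

```bash
python3 - <<'E'
from h import *
import pickle;s=pickle.load(open("s7.pkl","rb"));f=cv2.imread("pics/w7.png").max(2).astype(int)
for v in range(279,298,2):
    r=f[v,455:495];m=np.where((r>60)&(r<150))[0]
    if len(m): 
        a,b=m[0]+455,m[-1]+455; print(v,a,b,[np.round(ray("wrist",(x,v),.091,s)[:2],4).tolist() for x in (a,b)],f[v,a-2:b+3])
E
```

```text
279 472 481 [[0.4953, -0.0136], [0.4951, -0.0189]] [252 239 138  45  58 101 115 115 116 116 113 112 160 237]
281 472 481 [[0.4939, -0.0138], [0.4938, -0.0191]] [254 232 108  33  69 107 116 116 119 117 110 125 198 247]
283 472 480 [[0.4926, -0.0139], [0.4924, -0.0187]] [255 217  90  36  85 111 116 114 117 114 112 151 233]
285 471 481 [[0.4912, -0.0135], [0.491, -0.0194]] [226 204 130  47  57 100 114 117 117 117 113 109 138 201 232]
287 467 480 [[0.4899, -0.0113], [0.4897, -0.019]] [226 171  68  52 105 119  79  43  76 108 114 119 117 113 112 117 159 207]
289 467 480 [[0.4886, -0.0114], [0.4883, -0.0192]] [253 212  86  21  25  29  26  48  87 112 114 117 116 114 109 129 191 229]
291 455 480 [[0.4874, -0.0044], [0.4869, -0.0193]] [ 15  38 101 191 248 254 253 251 249 249 249 250 246 200 114  37  22  24
  35  65 102 116 117 117 118 112 112 135 195 223]
293 457 479 [[0.486, -0.0057], [0.4856, -0.0189]] [  9  21  72 160 219 233 228 226 227 227 226 220 201 140  61  22  32  74
 105 116 117 116 115 111 123 180 221]
295 459 489 [[0.4845, -0.0071], [0.484, -0.0251]] [  8  44 128 204 231 229 226 226 226 228 233 226 170  68  44  84 113 114
 116 118 114 111 121 186 225 228 222 212 182 138 114  94  71  57  54]
297 459 484 [[0.4831, -0.0072], [0.4827, -0.0222]] [ 12  20  87 196 243 240 235 232 230 230 233 233 192  98  59  94 105 101
  98  99 103 114 152 208 232 224 174  86  28  14]
```

carry_out(
  rows=[
    [-0.01,-0.015,0,0,-0.6],
    [-0.01,-0.03,0,0,-0.6],
    [-0.01,-0.045,0,0,-0.6],
    [-0.01,-0.054,0,0,-0.6],
    [-0.01,-0.054,0,0,-0.6],
    [-0.01,-0.054,0,0,-0.6],
    [-0.01,-0.054,0,0,-0.6],
    [-0.01,-0.054,0,0,-0.6],
    [-0.01,-0.054,0,0,-0.6],
    [-0.01,-0.054,0,0,-0.6],
  ],
)

```text
time: 11.45
tcp_pos: [0.517, 0.083, 0.0994]
orientation: [1.0, -0.016, 0.0, 0.0]
ft_force: [3.3, -4.2, 1.7]
grip_width: 0.0682
grip_force: 2.2
```

```bash
python3 - <<'E'
from h import *
s=sense();f=grab_frame("wrist");cv2.imwrite("pics/w8.png",f);f=f.max(2).astype(int)
print(s["tcp_pos"],s["grip_width"],s["ft_force"],s["grip_force"])
for v in range(268,292,4):
    r=f[v,455:500];m=np.where((r>100)&(r<130))[0]+455;print(v,m,[np.round(ray("wrist",(x,v),.091,s)[:2],4).tolist() for x in (m.min(),m.max())] if len(m) else "")
print(proj("wrist",[.48,-.0062,.08],s))
E
```

```text
[0.51695222 0.08303974 0.09941855] 0.06819939932280282 [ 3.25243306 -4.23562852  1.66255865] 2.1710631251335144
268 [478 479 480 481 482 483] [[0.5007, -0.0067], [0.5006, -0.0096]]
272 [477 478 479 480 481 482 483] [[0.498, -0.0064], [0.4979, -0.0099]]
276 [473 476 477 478 479 480 481 482] [[0.4955, -0.0044], [0.4953, -0.0097]]
280 [476 477 478 479 480 481] [[0.4927, -0.0065], [0.4926, -0.0094]]
284 [456 471 475 476 477 478 479 480 481] [[0.4904, 0.005], [0.4899, -0.0097]]
288 [471 474 475 476 477 478 479 480] [[0.4874, -0.0041], [0.4872, -0.0095]]
[464.69953056 287.96627023]
```

carry_out(
  rows=[
    [0,-0.005,0,0,-0.6],
    [0,-0.009,0,0,-0.6],
    [0,-0.009,0,0,-0.6],
    [0,-0.009,0,0,-0.6],
    [0,-0.009,0,0,-0.6],
    [0,-0.009,0,0,-0.6],
    [0,-0.009,0,0,-0.6],
  ],
)

```text
time: 12.08
tcp_pos: [0.517, 0.0848, 0.0994]
orientation: [1.0, -0.016, 0.0, 0.0]
ft_force: [3.0, -3.8, 0.9]
grip_width: 0.0684
grip_force: 2.2
```

carry_out(
  rows=[
    [0,0.01,0,0,-0.5],
    [0,0.02,0,0,-0.4],
    [0,0.028,0,0,-0.32],
    [0,0.034,0,0,-0.26],
    [0,0.034,0,0,-0.26],
    [0,0.034,0,0,-0.26],
    [0,0.034,0,0,-0.26],
  ],
  squeeze=40,
)

```text
time: 12.67
tcp_pos: [0.516, 0.078, 0.0992]
orientation: [1.0, -0.017, -0.001, 0.0]
ft_force: [-1.8, -4.7, 4.6]
grip_width: 0.0538
grip_force: 5.6
```

carry_out(
  rows=[
    [0,0.008,0,0,-0.18],
    [0,0.016,0,0,-0.1],
    [0,0.024,0,0,-0.04],
    [0,0.03,0,0,0.02],
    [0,0.031,0,0,0.1],
    [0,0.031,0,0,0.2],
    [0,0.031,0,0,0.2],
    [0,0.031,0,0,0.2],
    [0,0.031,0,0,0.2],
  ],
  squeeze=40,
)

```text
time: 13.42
tcp_pos: [0.5162, 0.0718, 0.1005]
orientation: [1.0, -0.016, 0.0, 0.0]
ft_force: [-4.9, -4.9, 11.9]
grip_width: 0.0411
grip_force: 39.7
```

```bash
python3 - <<'E'
from h import *
s=sense();f=grab_frame("wrist");cv2.imwrite("pics/w9.png",f)
print(s["tcp_pos"],s["grip_width"],s["ft_force"],s["grip_force"],"pointer",s["tcp_pos"][1]-s["grip_width"]/2-.057)
g=f.max(2).astype(int)
for v in range(272,300,4):
    r=g[v,425:490];m=np.where((r>100)&(r<130))[0]+425;print(v,m,[np.round(ray("wrist",(x,v),.091,s)[:2],4).tolist() for x in (m.min(),m.max())] if len(m) else "")
for p in ([.5202,.175,.114],[.5202,.175,.072]):print(proj("wrist",p,s))
E
```

```text
[0.51616473 0.07184389 0.10052618] 0.041081263714570826 [-4.85985802 -4.93578992 11.91232678] 39.725194573402405 pointer -0.005696739389403675
272 [450 453 454 455 456 457 458] [[0.4971, -0.0024], [0.497, -0.0071]]
276 [452 453 454 455 456 457 458] [[0.4944, -0.0038], [0.4943, -0.0074]]
280 [448 452 453 454 455 456 457 458] [[0.4918, -0.0017], [0.4916, -0.0077]]
284 [448 451 452 453 454 455 456 457] [[0.489, -0.002], [0.4889, -0.0073]]
288 [438 462] [[0.4865, 0.0038], [0.486, -0.0106]]
292 [425 469] [[0.484, 0.0113], [0.4831, -0.0151]]
296 [474] [[0.4802, -0.0184], [0.4802, -0.0184]]
[113.99008453 265.37185017]
[159.41685039 231.79306331]
```

```bash
python3 - <<'E'
from h import *
f=cv2.imread("pics/w9.png");s=sense()
g=f[200:290,90:200].max(2)
for r in g[::8]: print(" ".join("%3d"%x for x in r[::5]))
print([np.round(proj("wrist",[.5202+.0115*c,.175+.0115*d,.114],s)) for c,d in((1,0),(-1,0),(0,1),(0,-1))],[np.round(proj("wrist",[.5202+.048*c,.175+.048*d,.072],s)) for c,d in((1,0),(-1,0),(0,1),(0,-1))])
E
```

```text
136 137 138 133 136 135 136 137 136 137 135 136 134 138 134 137 136 137 139 139 137 137
137 136 139 141 141 141 141 140 143 140 140 140 140 139 140 139 139 138 140 138 139 138
178 175 176 174 177 176 176 176 177 177 151 134 132 136 133 137  87 179 176 177 178 176
176 173 176 178 175 174 176 178 176 136 114  32  34  34  34  28 133 138 108 175 175 182
173 179 175 174 178 178 175 182  55  33  34  34  33  34  34  32  30 110 140 174 176 173
173 175 176 180 176 150  35  33  36  34  35  33  32  33  29  29  29  54 134 136 173 176
160 177 175  47  45  38  38  35  35  35  32  32  30  28  29  28  33 137 130 177 175 177
185 126  64  66  65  64  66  69  43  29  30  25  26  28  26 132 134 169 176 178 174 176
192  59  65  66  66  64  64  65  65  44  28  27  27  68  81  83  82  81  82  83  83  83
220 117  65  64  63  63  65  65  65  60  26  58 132 131 131 130 129 131 131 129 131 131
237 235 170  63  62  64  63  62  65  38 140 139 138 136 138 136 137 137 138 137 136 137
230 231 233 225 220 223 163 145 160 175 175 176 177 178 175 174 177 176 178 114  16  15
[array([108., 244.]), array([119., 286.]), array([ 91., 266.]), array([137., 265.])] [array([143., 156.]), array([173., 297.]), array([ 84., 234.]), array([235., 230.])]
```

```bash
python3 -c "
from station import *
print(hand_in())"
```

```text
the job is handed in; nothing more can be done
None
```

I handed the job in with the cover seated on the pot and let go, the pointer about 0.5 mm from the mark line, and the lever closed in a grip of about 40 N; the hand-in call returned no verdict.

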